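Tare the seedling scale with an empty beaker

ROBOT

A 6-joint arm with a two-finger parallel gripper is mounted at the origin on the work surface. World frame = base frame: x ahead of the robot, y to its left, z up, the work surface at z = 0. Lengths are in m, angles in degrees, forces in N, time in s.
With the tool pointing down it reaches from about 0.4 to 0.825 m from the base axis. Payload 7 kg.
Tool frame: the origin (TCP) lies midway between the tips of the shut fingers; the grasp point (between the pads) lies 19 mm behind it; z points along the fingers, x is the direction in which the jaws open and shut, and the axes are right-handed (so a half turn about z gives the same grasp; the last joint's range is limited). The gripper opens to 88 mm and grips with 3 to 60 N. Pads are 19 mm wide; open, the fingers measure 130 mm over their backs; the gripper's body (78 mm by 193 mm) begins 47 mm behind the grasp point.
Start: joints at [-56.431, 20.546, 0.682, 0, -70.136, -16.507], TCP at [0.198, -0.645, 0.227] pointing down, gripper open.
Joint ranges: [-176.03, 176.03], [-82.01, 121.73], [-58.28, 71.71], [-173.87, 95.51], [-174.79, -0.11], [-173.66, 173.66]. Speed limits (degrees/s): [136.94, 136.94, 172.46, 180, 180, 180].

INTERFACE

Orientations are given as [roll, pitch, yaw] about the fixed x, y, z axes, in that order (R = Rz(yaw) Ry(pitch) Rx(roll)).
In Python, from plant import * gives the robot as it stands. The module is installed in compiled form; this text tells all that it offers.
- The arm moves only by the shell command python3 -m pendant 'ROWS' [OPENING]. ROWS is JSON, a list that holds one entry, the list of rows, each a list of 6 numbers: the shift along the world's x, y, z in mm, then the turn, a rotation vector about the world's x, y, z in degrees. A call has 1 to 10 rows; each row is the pose to reach, as a shift and turn from the pose commanded when the call began; what a row does not reach only later rows make up. A row lasts 1/8 s, in which the tool goes at most 62.5 mm and 10.7 degrees, less where a joint would pass 70% of its speed; a pose out of reach is approached as far as the arm can. A call with a gripper value outside its range is refused whole. OPENING is the closure, from -1 (fully open) to 1 (shut), set as the call begins (- or left out, the last holds). The fingers move at their own pace and stop on an object; the grip force is fixed at half the most. Time passes only in rows, so rows that repeat a pose let the fingers close. It gives the time, the measured TCP pose, the force and the opening at its end, in the units of the state.
- get_obs(): the state, without advancing time (a new reading comes with each control period).
- snapshot(name): name is "side" or "top" or "wrist"; returns a dict with "pixels" (384x512x3 uint8, red, green, blue), "depth" (384x512 float32, m along the optical axis (not along the pixel's ray), 0 where there is no reading), "fx", "fy", "cx", "cy" (pixels), "dist" ([k1, k2, p1, p2, k3] as OpenCV has them; the pictures are not rectified), "pose" (4x4, takes a point from camera to world coordinates); the wrist camera has in their place "tool_from_camera" (4x4, takes a point from camera to tool coordinates, whose origin is the TCP and whose axes are the tool frame's). Camera axes: x right, y down, z forward; pixel columns grow to the right and rows downward; lengths in m; the calibration is good to about 2 mm. A picture is of the moment at which its call begins: read the wrist's pose just before it.
- close_job(): hands the job in, once; it reports no verdict.
The state is a dict: "clock": time; "joint_pos": joint angles; "qvel": joint speeds; "tau": joint torques, N m; "tool_pos": TCP position; "orientation": TCP orientation; "force": force on the tool from outside, world axes, zero at the start; "moment": the same for the moment, N m; "opening": finger opening in m.
Only numpy, scipy, OpenCV 4.12 (cv2) and the standard library are available. Lean on these libraries where they do the work, as an engineer would, in place of code of your own. Each camera call takes 0.05 s, during which the arm holds its last target. There are 200 camera calls.

TASK

Gently stand the empty straight-sided steel beaker upright on the scale's round pan and let go of it; once the needle has come to rest, turn the dial's rim by its raised lug until the broad zero mark lines up with the needle. Leave the beaker standing on the pan, take the robot's hand off everything, and do not disturb the flower pot or the jar.

Things in the scene. Friction and masses are not known exactly. Their poses are not given: they have to be found in the camera images.
- scale: low grey bench scale fixed to the table, housing 140 x 330 x 45 mm high. Origin: centre of its underside; its y axis runs along the length: the round pan lies at y +85 mm, the flat dial (facing up) at y -80 mm; z up.
- pan: round aluminium weighing pan on a spring, 112 mm outside diameter, 9 mm high with a 3 mm wide lip standing 5 mm above its flat floor (floor 106 mm across). Origin: centre of its underside; the floor is 4 mm above it, 66 mm above the table when unloaded. It sinks straight down by about 1 mm per 30 g, 14 mm at most.
- pan_floor (a point): centre of the upper face of the pan's floor, where the beaker stands
- beaker: the empty beaker: open, straight-sided plain steel cylinder, 60 mm outside diameter, 50 mm tall, walls 3 mm, 150 to 300 g. Origin: centre of its underside; z up its axis.
- dial_center (a point): the dial's axis, at the height of the glass (55 mm above the table). The dial is a black fluted rim (bezel) of 110 mm diameter round a white card with 24 divisions under clear glass; card, glass and rim turn together about the vertical. The rim's top is 56 mm above the table.
- bezel (a joint): angle of the bezel, rad, growing clockwise seen from above; at 0 the zero mark points along the scale's +x axis. It has no springs, stays where it is left and can turn about one turn either way.
- lug_top (a point): centre of the top of the bezel's only lug: a black upright round post of 16 mm diameter, its axis at 47 mm radius, standing 19 mm above the rim (top 75 mm above the table), diametrically across from the zero mark. Pushing it sideways turns the bezel (about 1.5 N).
- zero_mark (a point): middle of the zero mark on the card, at 40 mm radius: the only broad black bar (6 mm wide, 13 mm long); the other division marks, 15 degrees apart, are thin
- needle (a joint): angle of the needle, rad, growing clockwise seen from above as the pan is loaded, 0 with the pan empty, along the scale's +x axis (same reference as joint bezel). The zero mark and the needle line up when the two joints are equal.
- needle_tip (a point): tip of the dark steel needle under the glass, at 33 mm radius; its x axis points outward along the needle
- pot: bystander: tapered terracotta flower pot with a thick rim, 72 mm across, 66 mm tall; origin at the centre of its underside
- jar: bystander: closed round jar, 64 mm diameter, 75 mm tall; origin at the centre of its underside
Things that resemble listed ones, but are neither listed nor needed, are in the scene too. Several things have the shape of the beaker; the one meant has the colours described above.

How it is judged (in metres and radians):
On the way, in this order (a step that is already met when the one before it is completed fails the run):
1. the beaker stands upright on the pan, released, and the needle is at rest (horizontal distance between beaker and pan_floor below 0.026 m and angle between beaker's own z axis and vertical below 0.08 rad and contact force between beaker and pan above 0.8 N and contact force between beaker and the arm below 0.1 N and contact force between beaker and the fingers below 0.1 N and velocity of joint needle between -0.1 and 0.1 rad/s), for 0.2 s.
2. the zero mark has been turned to the needle (y of zero_mark in the frame of needle_tip between -0.004 and 0.004 m and x of zero_mark in the frame of needle_tip above 0 m), for 0.2 s.
At the end, for the whole second after the job is handed in: The beaker stands upright (within 0.08 rad) on the pan's floor, its centre within 26 mm of the pan's centre; the zero mark lies within 4 mm (about 0.1 rad, less than half a division) of the line of the needle, on the needle's tip side; needle and bezel are at rest (all of step 2 and horizontal distance between beaker and pan_floor below 0.026 m and angle between beaker's own z axis and vertical below 0.08 rad and contact force between beaker and pan above 0.8 N and velocity of joint needle between -0.1 and 0.1 rad/s and velocity of joint bezel between -0.05 and 0.05 rad/s); the robot touches nothing.
It fails at once if the beaker was dropped or pressed hard on the pan (over 15 N) (contact force between beaker and pan above 15 N).
It fails at once if the flower pot or jar was moved by more than 30 mm or tipped (distance of any of pot, jar from where it was at the start of the episode above 0.03 m or angle between any of pot, jar's own z axis and vertical above 0.5 rad).
It also fails if it takes over 61 s, if anything falls off the work surface, if the arm or the gripper's body presses on something with over 40 N, if the wrist force passes 120 N, or if a joint passes its speed limit or range.

## Working session

There is one attempt and no reset: what is moved stays moved. The work goes in short steps, Python scripts to look and compute and a shell command to move; the robot and the scene stay as the last step left them, time stands still between calls to the robot, and variables do not carry over. Pictures are saved under pics/ and viewed, about 8 in all and at most 12, crops included, and the job is handed in when it is done.

```bash
mkdir -p pics; cat > h.py <<'E'
from plant import *
import numpy as np, cv2, pickle
def snap(n,save=None):
    o=get_obs(); s=snapshot(n); s['obs']=o
    if save:
        cv2.imwrite(f'pics/{save}.png',s['pixels'][:,:,::-1]); pickle.dump(s,open(f'pics/{save}.pkl','wb'))
    return s
def load(n): return pickle.load(open(f'pics/{n}.pkl','rb'))
def pose(s):
    if 'pose' in s: return np.array(s['pose'])
    from scipy.spatial.transform import Rotation as R
    T=np.eye(4);T[:3,:3]=R.from_euler('xyz',s['obs']['orientation'],degrees=True).as_matrix();T[:3,3]=s['obs']['tool_pos']
    return T@np.array(s['tool_from_camera'])
def ray(s,uv):
    K=np.array([[s['fx'],0,s['cx']],[0,s['fy'],s['cy']],[0,0,1.]])
    p=cv2.undistortPoints(np.array(uv,float).reshape(-1,1,2),K,np.array(s['dist'],float)).reshape(-1,2)
    return np.c_[p,np.ones(len(p))]
def atdepth(s,uv):
    r=ray(s,uv); d=np.array([s['depth'][int(round(v)),int(round(u))] for u,v in uv]); T=pose(s)
    return (r*d[:,None])@T[:3,:3].T+T[:3,3]
def atz(s,uv,z):
    T=pose(s); r=ray(s,uv)@T[:3,:3].T
    return T[:3,3]+r*((z-T[2,3])/r[:,2])[:,None]
E
python3 - <<'E'
from h import *
a=snap('top','top0'); b=snap('side','side0')
print(get_obs()); print(a['pose'],b['pose'])
im=np.hstack([a['pixels'],b['pixels']])[:,:,::-1]
cv2.imwrite('pics/both.png',cv2.resize(im,(800,300),interpolation=cv2.INTER_AREA))
E
```

```text
{'clock': 0.1, 'joint_pos': array([-5.64310289e+01,  2.05874469e+01,  6.40763857e-01, -1.73421333e-02,
       -7.01369470e+01, -1.65079846e+01]), 'qvel': array([-0.03482961, -0.14979089,  0.1347884 ,  0.01604281,  0.0508277 ,
        0.0185427 ]), 'tau': array([-4.62553908e-04, -5.84164524e+01,  2.93752223e+01,  7.01558635e+00,
        1.01852103e-02, -6.86214162e-05]), 'tool_pos': array([ 0.19789866, -0.64488986,  0.22572954]), 'orientation': array([-1.79991866e+02, -8.48157463e-02,  1.07055076e+02]), 'force': array([-0.07086333, -0.11857003,  0.60675223]), 'moment': array([ 0.06436558, -0.04741888,  0.02519957]), 'opening': 0.08745955200057622}
[[-9.29414997e-03 -9.95697496e-01  9.21960662e-02  4.16241171e-01]
 [-9.99956719e-01  9.21553070e-03 -1.27843700e-03 -8.27238524e-02]
 [ 4.23300845e-04 -9.22039578e-02 -9.95740052e-01  8.92475356e-01]
 [ 0.00000000e+00  0.00000000e+00  0.00000000e+00  1.00000000e+00]] [[-0.90499578 -0.28099919  0.31940898  0.16729617]
 [-0.42525301  0.61860235 -0.66067466  0.60341663]
 [-0.0119381  -0.73373741 -0.67932827  0.75049801]
 [ 0.          0.          0.          1.        ]]
```

View pics/top0.png

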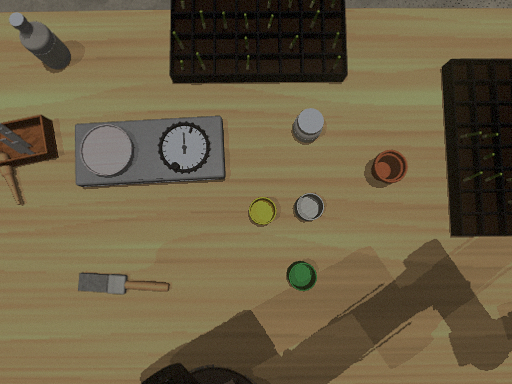

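The top view shows three open cups of the beaker's shape: grey at (309,207), yellow at (262,211) and green at (301,275). Only the grey one fits "plain steel". The white closed jar is at (310,122), the pot at (389,167), the pan at (107,150), and the dial at (184,147) with its lug near (175,166). I'll check the grey cup in an enlarged crop.

```bash
python3 - <<'E'
from h import *
s=load('top0'); im=s['pixels'][:,:,::-1]
a=cv2.resize(im[100:300,240:420],(400,444),interpolation=cv2.INTER_CUBIC)
b=cv2.resize(im[110:190,145:225],(400,444),interpolation=cv2.INTER_CUBIC)
cv2.imwrite('pics/crop1.png',np.hstack([a,b]))
for n,uv in dict(cup=(309,207),jar=(310,122),pot=(389,167),yel=(262,211),pan=(107,150),dial=(184,147),lug=(175,166),house=(150,180)).items(): print(n,atdepth(s,[uv])[0].round(4))
# points by depth: world cloud
v,u=np.mgrid[0:384,0:512]; P=atdepth(s,np.c_[u.ravel(),v.ravel()]).reshape(384,512,3)
def circ(box,zlo,zhi):
    u0,v0,u1,v1=box; q=P[v0:v1,u0:u1].reshape(-1,3); q=q[(q[:,2]>zlo)&(q[:,2]<zhi)]
    c,r=cv2.minEnclosingCircle(q[:,:2].astype(np.float32)); print(box,len(q),np.round(c,4),round(r,4),q[:,2].mean().round(4))
circ((290,190,330,225),.042,.058); circ((290,100,330,145),.068,.082); circ((370,145,412,188),.058,.072)
circ((245,195,280,228),.042,.058); circ((78,120,137,180),.060,.08); circ((155,118,214,176),.0505,.065);circ((155,118,214,176),.066,.085)
E
```

```text
cup [ 0.4689 -0.2168  0.0014]
jar [ 0.6461 -0.2121  0.0753]
pot [ 0.5588 -0.4022  0.0057]
yel [ 0.4607 -0.1095  0.0023]
pan [0.5915 0.2234 0.0665]
dial [0.5995 0.0604 0.052 ]
lug [0.5537 0.0751 0.0757]
house [0.5291 0.1365 0.0406]
(290, 190, 330, 225) 132 [ 0.4679 -0.2121] 0.0302 0.0483
(290, 100, 330, 145) 541 [ 0.6504 -0.2134] 0.0285 0.074
(370, 145, 412, 188) 287 [ 0.552  -0.3854] 0.0366 0.0641
(245, 195, 280, 228) 123 [ 0.4602 -0.109 ] 0.0301 0.0487
(78, 120, 137, 180) 2111 [0.5925 0.2261] 0.0561 0.0658
(155, 118, 214, 176) 607 [0.6003 0.0611] 0.0576 0.0541
(155, 118, 214, 176) 50 [0.5558 0.0771] 0.0079 0.0729
```

View pics/crop1.png

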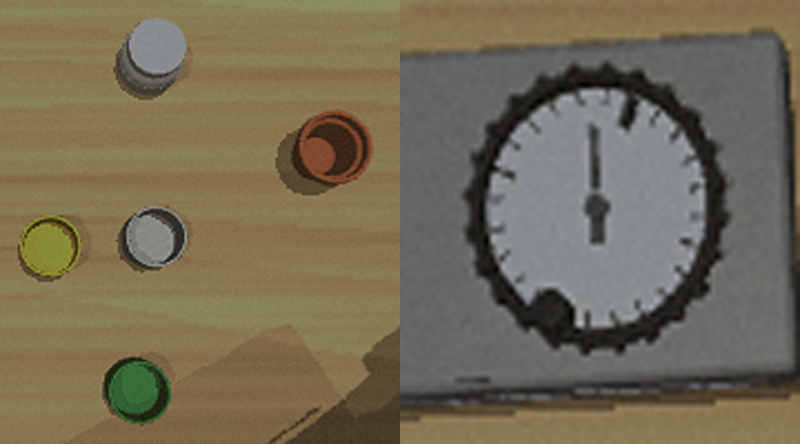

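Crop: the grey cup is bare steel, open, and its measured radius of 30 mm and rim height of about 50 mm match the beaker. It stands at (0.468,-0.212). The zero mark is about 18° clockwise of the needle, and the lug is opposite it. I'll go above the beaker with the jaws along x, to stay clear of the yellow cup.

```bash
python3 -m pendant '[[[45,70,0,0,0,10],[90,140,0,0,0,20],[135,215,0,0,0,30],[180,290,0,0,0,40],[225,360,-20,0,0,50],[270,433,-60,0,0,60],[270,433,-80,0,0,70],[270,433,-80,0,0,73],[270,433,-80,0,0,73],[270,433,-80,0,0,73]]]' -1
python3 - <<'E'
from h import *
s=snap('wrist','w1'); print(s['obs']['tool_pos'],s['obs']['orientation'])
v,u=np.mgrid[0:384,0:512]; P=atdepth(s,np.c_[u.ravel(),v.ravel()])
ok=s['depth'].ravel()>0
q=P[ok&(np.hypot(P[:,0]-.468,P[:,1]+.212)<.045)&(P[:,2]>.04)&(P[:,2]<.06)]
print(len(q),cv2.minEnclosingCircle(q[:,:2].astype(np.float32)),q[:,2].max())
E
```

```text
clock: 1.35
tool_pos: [0.4681, -0.2109, 0.1456]
orientation: [180.0, -0.1, -179.8]
force: [-0.6, 0.1, 0.6]
opening: 0.0875
[ 0.46810497 -0.21086091  0.1455511 ] [ 1.79984919e+02 -1.20175859e-01 -1.79785592e+02]
859 ((0.4678133726119995, -0.21273526549339294), 0.030095526948571205) 0.05213544556364863
```

View pics/w1.png

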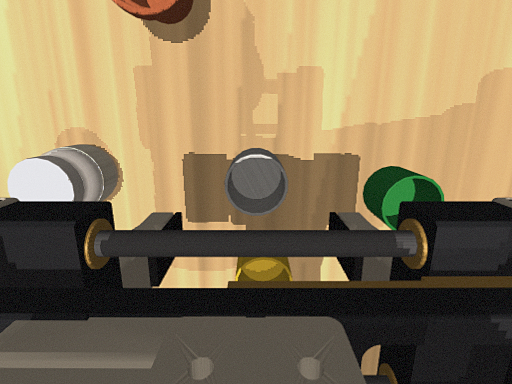

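The wrist view shows the steel cup centred between the open fingers at (257,182). The jar (60,190), green cup (400,195) and yellow cup (262,270) are clear of the fingers. The fitted circle agrees with the top view, so I'll go down and grip.

```bash
python3 -m pendant '[[[0,-1,-40,0,0,0],[0,-1,-80,0,0,0],[0,-1,-110,0,0,0],[0,-1,-127,0,0,0],[0,-1,-127,0,0,0],[0,-1,-127,0,0,0]]]' -1
python3 -m pendant '[[[0,0,0,0,0,0],[0,0,0,0,0,0],[0,0,0,0,0,0],[0,0,0,0,0,0],[0,0,0,0,0,0],[0,0,0,0,0,0]]]' 1
python3 -m pendant '[[[0,0,5,0,0,0],[0,0,20,0,0,0],[0,0,45,0,0,0],[0,0,80,0,0,0],[0,0,120,0,0,0],[0,0,130,0,0,0],[0,0,130,0,0,0]]]'
```

```text
clock: 2.15
tool_pos: [0.4684, -0.214, 0.0205]
orientation: [-180.0, 0.1, -180.0]
force: [-0.8, 0.2, 0.0]
opening: 0.0878
clock: 2.9
tool_pos: [0.468, -0.2133, 0.0199]
orientation: [-180.0, -0.0, -179.9]
force: [-1.9, 2.0, 5.9]
opening: 0.06
clock: 3.78
tool_pos: [0.4682, -0.2132, 0.1503]
orientation: [180.0, 0.1, -179.9]
force: [1.1, 0.8, -2.6]
opening: 0.0594
```

```bash
python3 -m pendant '[[[8,25,0,0,0,0],[22,75,0,0,0,0],[38,130,0,0,0,0],[54,190,0,0,0,0],[70,250,0,0,0,0],[86,310,0,0,0,0],[102,365,0,0,0,0],[115,412,0,0,0,0],[124,436,0,0,0,0],[124,439,0,0,0,0]]]'
python3 -m pendant '[[[0,0,-15,0,0,0],[0,0,-30,0,0,0],[0,0,-40,0,0,0],[0,0,-45,0,0,0],[0,0,-48,0,0,0],[0,0,-50,0,0,0],[0,0,-50,0,0,0],[0,0,-50,0,0,0]]]'
python3 - <<'E'
from h import *
s=snap('top','top1'); b=snap('side','side1'); w=snap('wrist','w2');print(s['obs']['tool_pos'])
v,u=np.mgrid[0:384,0:512]; P=atdepth(w,np.c_[u.ravel(),v.ravel()])
ok=w['depth'].ravel()>0
q=P[ok&(np.hypot(P[:,0]-.5925,P[:,1]-.2261)<.075)&(P[:,2]>.055)&(P[:,2]<.078)]
print('pan',len(q),cv2.minEnclosingCircle(q[:,:2].astype(np.float32)),np.median(q[:,2]))
cv2.imwrite('pics/mix.png',np.hstack([cv2.resize(w['pixels'],(400,300)),cv2.resize(b['pixels'],(400,300))])[:,:,::-1])
E
```

```text
clock: 5.03
tool_pos: [0.5914, 0.227, 0.1469]
orientation: [-179.9, -0.2, -179.9]
force: [-0.5, -0.6, -1.6]
opening: 0.0595
clock: 6.02
tool_pos: [0.5922, 0.2259, 0.0999]
orientation: [180.0, 0.0, -179.9]
force: [0.8, 0.6, -2.0]
opening: 0.0599
[0.59218152 0.22588341 0.09989911]
pan 7804 ((0.5916177034378052, 0.22306770086288452), 0.055524792522192) 0.06617909037023545
```

View pics/mix.png

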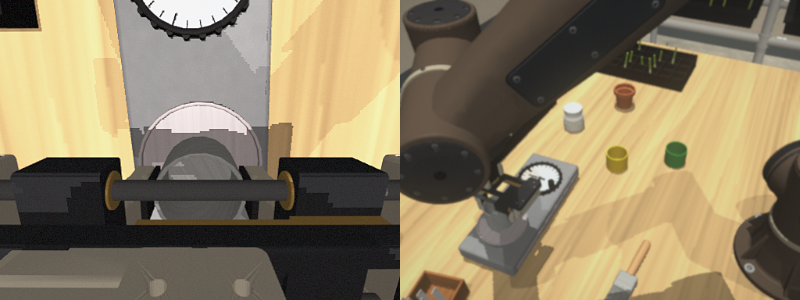

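The side view shows the beaker held over the pan and clear of the dial. The wrist view shows it over the pan, floor measured at z = 0.066. I'll lower it slowly until the pan carries most of the weight, then release.

```bash
python3 -m pendant '[[[0,0,-5,0,0,0],[0,0,-9,0,0,0],[0,0,-12,0,0,0],[0,0,-14,0,0,0],[0,0,-16,0,0,0],[0,0,-18,0,0,0],[0,0,-19,0,0,0],[0,0,-19,0,0,0],[0,0,-19,0,0,0]]]'
```

```text
clock: 7.3
tool_pos: [0.592, 0.2257, 0.0807]
orientation: [-180.0, -0.0, -179.9]
force: [-0.9, -0.4, -1.6]
opening: 0.0593
```

```bash
python3 -m pendant '[[[0,0,-1,0,0,0],[0,0,-2,0,0,0],[0,0,-2,0,0,0],[0,0,-2,0,0,0]]]'
python3 -m pendant '[[[0,0,0,0,0,0],[0,0,0,0,0,0],[0,0,0,0,0,0],[0,0,0,0,0,0],[0,0,0,0,0,0],[0,0,0,0,0,0]]]' -1
python3 -m pendant '[[[0,0,10,0,0,0],[0,0,30,0,0,0],[0,0,60,0,0,0],[0,0,100,0,0,0],[0,-60,130,0,0,0],[0,-120,130,0,0,0],[0,-180,130,0,0,0],[0,-240,130,0,0,0],[0,-300,130,0,0,0],[0,-320,130,0,0,0]]]'
python3 - <<'E'
from h import *
s=snap('top','top2')
cv2.imwrite('pics/c2.png',cv2.resize(s['pixels'][110:195,70:230,::-1],(800,425),interpolation=cv2.INTER_CUBIC))
v,u=np.mgrid[0:384,0:512]; P=atdepth(s,np.c_[u.ravel(),v.ravel()])
q=P[(np.hypot(P[:,0]-.5925,P[:,1]-.2261)<.07)&(P[:,2]>.09)&(P[:,2]<.13)]
print('beaker top',len(q),cv2.minEnclosingCircle(q[:,:2].astype(np.float32)),q[:,2].mean(),q[:,2].max())
E
```

```text
clock: 7.8
tool_pos: [0.5921, 0.2257, 0.0786]
orientation: [180.0, 0.0, -179.9]
force: [-1.5, -0.9, 0.1]
opening: 0.0595
clock: 8.55
tool_pos: [0.5921, 0.2257, 0.0786]
orientation: [-180.0, 0.0, -179.9]
force: [0.8, -0.4, -0.6]
opening: 0.0873
clock: 9.8
tool_pos: [0.5917, -0.0973, 0.2095]
orientation: [-180.0, 0.0, 179.9]
force: [0.1, -0.8, 0.6]
opening: 0.0879
beaker top 189 ((0.5930655002593994, 0.2256716638803482), 0.03002539463341236) 0.10267869418352968 0.11115769943163911
```

View pics/c2.png

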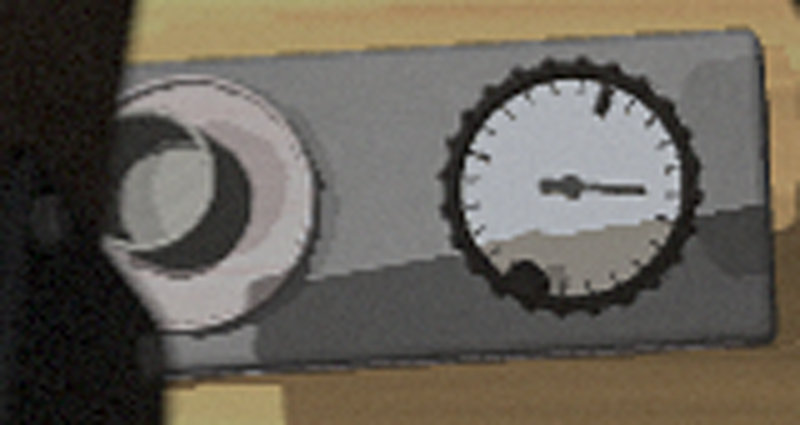

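The beaker stands upright and centred on the pan: fitted centre within 1 mm of the pan's, rim circle 30 mm. The needle now points right, tip at px (199,148), and the zero mark is at px (191,130). It needs about 70° clockwise. Next I'll measure both angles from the intensity around the dial and check that the needle is at rest.

```bash
cat > dial.py <<'E'
from h import *
def project(s,X):
    T=np.linalg.inv(pose(s)); K=np.array([[s['fx'],0,s['cx']],[0,s['fy'],s['cy']],[0,0,1.]])
    r,_=cv2.Rodrigues(T[:3,:3]); return cv2.projectPoints(np.array(X,float),r,T[:3,3],K,np.array(s['dist'],float))[0].reshape(-1,2)
def profile(s,c,rs,z=.053):
    g=cv2.cvtColor(s['pixels'],cv2.COLOR_RGB2GRAY).astype(np.float32); a=np.radians(np.arange(0,360,1.)); acc=[]
    for r in rs:
        p=project(s,np.c_[c[0]+r*np.cos(a),c[1]-r*np.sin(a),0*a+z]).astype(np.float32)
        acc.append(cv2.remap(g,p[:,:1],p[:,1:],cv2.INTER_LINEAR).ravel())
    return np.mean(acc,0)
def angles(s,c):
    out=[]
    for rs,w in ((np.arange(.018,.030,.001),6),(np.arange(.0355,.045,.001),7)):
        f=profile(s,c,rs); f=cv2.medianBlur(np.tile(f,3).astype(np.float32).reshape(1,-1),5).ravel()
        d=np.clip(cv2.blur(f.reshape(1,-1),(61,1)).ravel()-f,0,None)[360:720]
        sm=np.convolve(np.tile(d,3),np.ones(2*w+1),'same')[360:720]; k=int(sm.argmax())
        i=np.arange(k-w-3,k+w+4); out.append(((i*d[i%360]).sum()/d[i%360].sum(), sm[k].round()))
    return out
def rimcentre(s):
    # card disc: bright pixels in dial box -> contour hull ellipse centre
    g=cv2.cvtColor(s['pixels'],cv2.COLOR_RGB2GRAY)
    u0,v0=project(s,[[.6,.061,.054]])[0]
    best=None
    for x in np.arange(.592,.609,.001):
        for y in np.arange(.053,.070,.001):
            f=profile(s,(x,y),(.0505,.052),.055).mean()-profile(s,(x,y),(.0445,),.054).mean()*0.5
            if best is None or f<best[0]: best=(f,x,y)
    return best
E
python3 - <<'E'
from dial import *
for n in ('top0','top1','top2'):
    s=load(n); b=rimcentre(s); print(n,b,angles(s,b[1:]),angles(s,(.6,.061)))
s=snap('top','top3'); b=rimcentre(s); print(b,angles(s,b[1:]),get_obs()['joint_pos'])
for l in ('top0','top3'):
    s=load(l); v,u=np.mgrid[118:176,155:214]; P=atdepth(s,np.c_[u.ravel(),v.ravel()]); q=P[(P[:,2]>.068)&(P[:,2]<.085)]; print(len(q),q.mean(0),cv2.minEnclosingCircle(q[:,:2].astype(np.float32)))
E
```

```text
top0 (np.float32(-31.542807), np.float64(0.598), np.float64(0.060000000000000005)) [(np.float64(356.1741885547655), np.float64(516.0)), (np.float64(206.9835448037093), np.float64(798.0))] [(np.float64(358.3579296014075), np.float64(508.0)), (np.float64(204.85234998724403), np.float64(691.0))]
top1 (np.float32(-33.128113), np.float64(0.598), np.float64(0.060000000000000005)) [(np.float64(356.17369093117344), np.float64(576.0)), (np.float64(206.9098712060215), np.float64(842.0))] [(np.float64(358.34519632541344), np.float64(564.0)), (np.float64(204.75822314333155), np.float64(731.0))]
top2 (np.float32(-37.26039), np.float64(0.598), np.float64(0.060000000000000005)) [(np.float64(90.38461781712876), np.float64(805.0)), (np.float64(18.66918463014788), np.float64(816.0))] [(np.float64(95.2101625204237), np.float64(794.0)), (np.float64(20.952683485223062), np.float64(842.0))]
(np.float32(-36.9204), np.float64(0.598), np.float64(0.060000000000000005)) [(np.float64(90.45250215150968), np.float64(819.0)), (np.float64(18.672868734977385), np.float64(819.0))] [ 9.42157904e+00  1.41725573e+01 -1.06911084e+01  8.39502271e-03
 -6.51078057e+01 -9.52334556e+00]
47 [0.55562063 0.07679193 0.07328234] ((0.5558070540428162, 0.07713718712329865), 0.007859556004405022)
48 [0.55571947 0.07640452 0.07354155] ((0.5554258823394775, 0.07684068381786346), 0.007351877633482218)
```

The needle is at rest: 90.4° in two pictures taken apart in time. The zero mark is at about 19°, the lug top at (0.5557,0.0769) and the dial centre near (0.599,0.0605), which puts the lug at 47 mm radius as specified. The turn is about 72° clockwise. I'll straddle the lug loosely with the jaws tangential.

```bash
python3 -m pendant '[[[-6,30,0,0,0,10],[-12,60,0,0,0,20],[-18,90,0,0,0,30],[-24,120,-30,0,0,40],[-30,150,-60,0,0,50],[-36,171,-80,0,0,60],[-36,171,-99,0,0,70],[-36,171,-99,0,0,70],[-36,171,-99,0,0,70]]]' 0.2
python3 - <<'E'
from h import *
s=snap('wrist','w3'); print(s['obs']['tool_pos'],s['obs']['orientation'],s['obs']['opening'],s['obs']['joint_pos'][5])
v,u=np.mgrid[0:384,0:512]; P=atdepth(s,np.c_[u.ravel(),v.ravel()])
q=P[(np.hypot(P[:,0]-.5557,P[:,1]-.077)<.018)&(P[:,2]>.068)&(P[:,2]<.082)]
print(len(q)); print(q.mean(0),cv2.minEnclosingCircle(q[:,:2].astype(np.float32)))
E
```

```text
clock: 11.02
tool_pos: [0.5565, 0.0774, 0.1105]
orientation: [-179.9, 0.0, -110.1]
force: [0.5, -0.3, -0.1]
opening: 0.0351
[0.55653566 0.07738998 0.11049804] [-1.79948929e+02  3.61888120e-02 -1.10115110e+02] 0.03509619291894682 41.98849473228607
381
[0.55661015 0.07561308 0.07430943] ((0.5556592345237732, 0.07608772814273834), 0.008040150627493858)
```

View pics/w3.png

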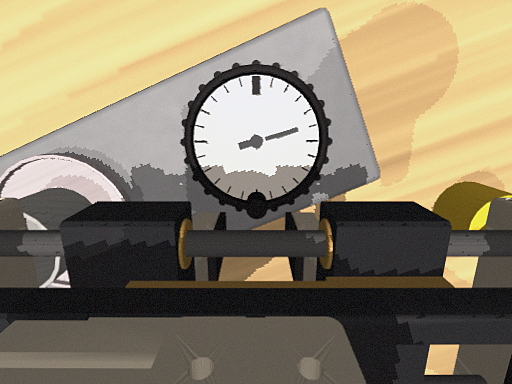

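The wrist view is symmetric about the lug at (257,203): the dial centre is at (257,141), the zero mark straight up at (257,85) and the needle tip at (298,129). That puts the needle about 73° clockwise of the mark. I'll lower, close loosely, and follow the arc.

```bash
python3 -m pendant '[[[-1,-1,-20,0,0,0],[-1,-1,-38,0,0,0],[-1,-1,-46,0,0,0],[-1,-1,-49,0,0,0],[-1,-1,-49,0,0,0],[-1,-1,-49,0,0,0]]]' 0.2
python3 -m pendant '[[[0,0,0,0,0,0],[0,0,0,0,0,0],[0,0,0,0,0,0],[0,0,0,0,0,0]]]' 0.57
python3 -m pendant '[[[1.6,3.8,0,0,0,-5],[3.5,7.4,0,0,0,-10],[5.7,10.9,0,0,0,-15],[8.2,14.1,0,0,0,-20],[10.9,17.2,0,0,0,-25],[14,19.9,0,0,0,-30],[17.2,22.4,0,0,0,-35],[20.7,24.6,0,0,0,-40],[20.7,24.6,0,0,0,-40]]]'
python3 - <<'E'
from h import *
s=snap('wrist','w4')
E
```

```text
clock: 11.82
tool_pos: [0.5554, 0.0759, 0.0612]
orientation: [-180.0, 0.0, -109.9]
force: [0.3, -0.2, 0.2]
opening: 0.035
clock: 12.32
tool_pos: [0.555, 0.0758, 0.0606]
orientation: [180.0, 0.0, -109.9]
force: [-0.4, -0.0, 0.2]
opening: 0.0189
clock: 13.45
tool_pos: [0.5754, 0.1003, 0.0602]
orientation: [180.0, -0.1, -149.9]
force: [-1.5, 0.3, -1.4]
opening: 0.0185
```

View pics/w4.png

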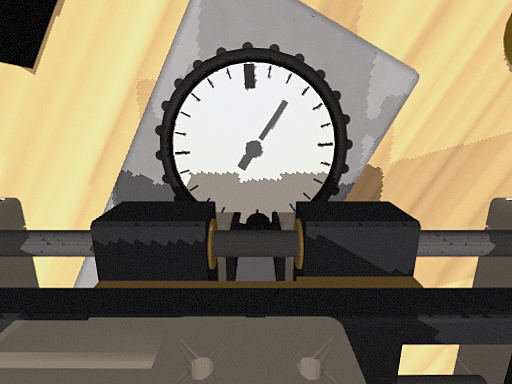

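Zero mark at (249,76), centre (254,148), needle tip (286,102): about 38° still to go, with the lug lagging slightly in the slack. Continuing 35°.

```bash
python3 -m pendant '[[[3.6,1.9,0,0,0,-5],[7.4,3.5,0,0,0,-10],[11.3,4.7,0,0,0,-15],[15.3,5.6,0,0,0,-20],[19.4,6.1,0,0,0,-25],[23.5,6.3,0,0,0,-30],[27.6,6.1,0,0,0,-35],[27.6,6.1,0,0,0,-35]]]'
python3 - <<'E'
from dial import *
s=snap('wrist','w5'); t=snap('top','top5')
print(s['obs']['tool_pos'])
cv2.imwrite('pics/w5c.png',cv2.resize(s['pixels'][40:240,150:350,::-1],(600,600),interpolation=cv2.INTER_CUBIC))
for c in ((.598,.06),(.5995,.0607)): print(angles(t,c),angles(s,c))
E
```

```text
clock: 14.5
tool_pos: [0.6035, 0.1065, 0.0605]
orientation: [180.0, 0.0, 175.2]
force: [0.1, 0.3, 0.8]
opening: 0.0187
[0.60348512 0.10646664 0.06048695]
[(np.float64(90.3700641724731), np.float64(801.0)), (np.float64(91.92777780246621), np.float64(879.0))] [(np.float64(90.19614379534192), np.float64(970.0)), (np.float64(90.87205260701604), np.float64(1308.0))]
[(np.float64(93.9868208479545), np.float64(796.0)), (np.float64(94.0247479115889), np.float64(880.0))] [(np.float64(93.81049381587353), np.float64(978.0)), (np.float64(92.95377991498133), np.float64(1327.0))]
```

View pics/w5c.png

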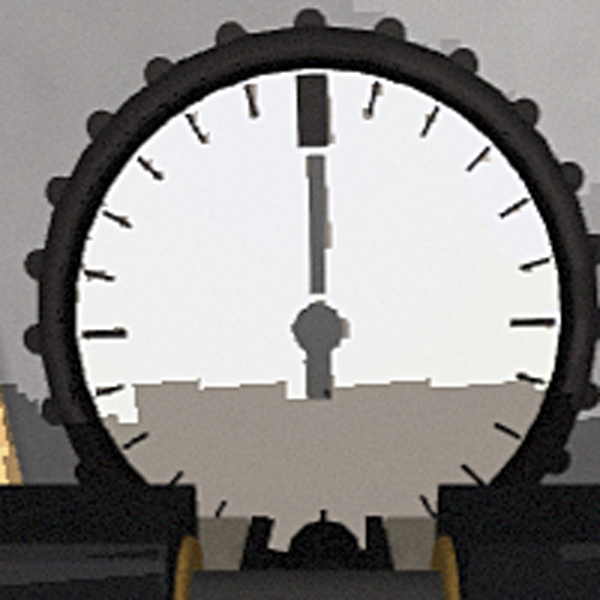

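The mark (313,110), needle tip (316,157) and hub (318,327) lie on one line to within about 0.5 mm, and the profile angles agree within 2°. I'll open slightly, lift straight up and back away.

```bash
python3 -m pendant '[[[0,0,0,0,0,0],[0,0,0,0,0,0],[0,0,0,0,0,0]]]' 0.2
python3 -m pendant '[[[0,0,15,0,0,0],[0,0,40,0,0,0],[0,0,80,0,0,0],[0,0,130,0,0,0],[0,-60,140,0,0,0],[0,-120,140,0,0,0],[0,-180,140,0,0,0],[0,-240,140,0,0,0],[0,-240,140,0,0,0],[0,-240,140,0,0,0]]]'
python3 - <<'E'
from dial import *
t=snap('top','top6'); print(t['obs']['tool_pos'],t['obs']['qvel'].round(2))
for c in ((.598,.06),(.5995,.0607)): print(angles(t,c))
v,u=np.mgrid[0:384,0:512]; P=atdepth(t,np.c_[u.ravel(),v.ravel()])
def f(c,r,a,b):
    q=P[(np.hypot(P[:,0]-c[0],P[:,1]-c[1])<r)&(P[:,2]>a)&(P[:,2]<b)]
    print(len(q),cv2.minEnclosingCircle(q[:,:2].astype(np.float32)) if len(q) else '',q[:,2].max() if len(q) else '')
f((.5925,.2261),.07,.09,.13);f((.6504,-.2134),.05,.068,.082);f((.552,-.3854),.05,.058,.072)
cv2.imwrite('pics/fin.png',cv2.resize(t['pixels'][90:240,60:260,::-1],(800,600),interpolation=cv2.INTER_CUBIC))
E
```

```text
clock: 14.98
tool_pos: [0.6033, 0.1064, 0.0606]
orientation: [180.0, 0.0, 175.1]
force: [-0.6, -1.0, -0.1]
opening: 0.0345
clock: 16.23
tool_pos: [0.6033, -0.1339, 0.2014]
orientation: [180.0, 0.0, 175.0]
force: [-0.6, 0.8, -0.1]
opening: 0.0349
[ 0.60333444 -0.1338691   0.20136162] [ 1.74 -0.   -0.29 -0.06  0.19 -0.05]
[(np.float64(90.28594470885193), np.float64(909.0)), (np.float64(92.05680041452955), np.float64(974.0))]
[(np.float64(93.95153781773165), np.float64(901.0)), (np.float64(94.20049806755004), np.float64(977.0))]
0  
387 ((0.6490589380264282, -0.21579790115356445), 0.028248576447367668) 0.07852428184802951
286 ((0.5526689291000366, -0.3847052752971649), 0.03684597089886665) 0.06847519963502702
```

View pics/fin.png

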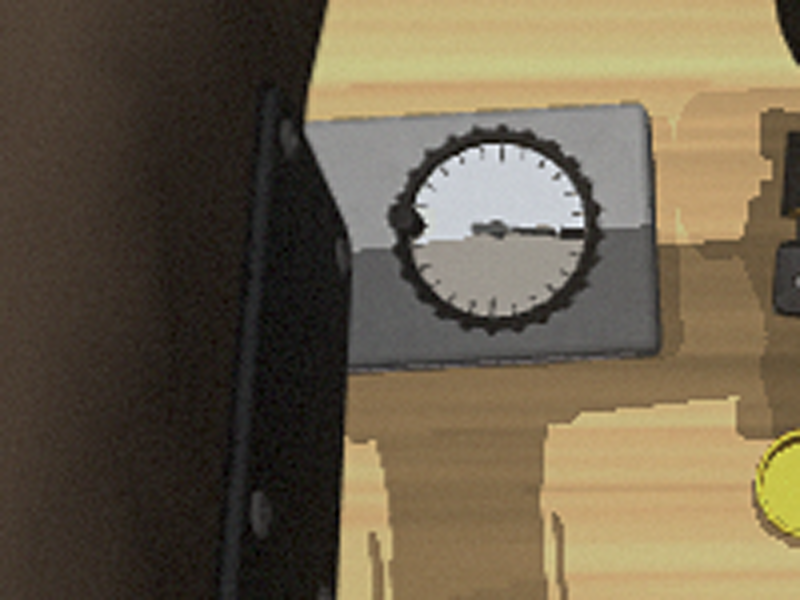

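The mark is on the needle line (580,233 against tip 555,232), but the arm hides the pan from the top camera. I'll move farther off and check the beaker by numbers.

```bash
python3 -m pendant '[[[-20,-50,20,0,0,0],[-50,-100,20,0,0,0],[-80,-150,20,0,0,0],[-120,-200,20,0,0,0],[-160,-250,20,0,0,0],[-160,-250,20,0,0,0],[-160,-250,20,0,0,0],[-160,-250,20,0,0,0]]]'
python3 - <<'E'
from dial import *
t=snap('top','top7'); b=snap('side','side7')
for c in ((.598,.06),(.5995,.0607)): print(angles(t,c))
v,u=np.mgrid[0:384,0:512]
for s in (t,b):
    P=atdepth(s,np.c_[u.ravel(),v.ravel()])
    q=P[(np.hypot(P[:,0]-.5925,P[:,1]-.2261)<.07)&(P[:,2]>.095)&(P[:,2]<.13)]
    print(len(q),cv2.minEnclosingCircle(q[:,:2].astype(np.float32)) if len(q) else '',np.percentile(q[:,2],[50,95]) if len(q) else '')
E
```

```text
clock: 17.27
tool_pos: [0.4445, -0.3823, 0.2207]
orientation: [-180.0, 0.0, 175.2]
force: [-0.3, -0.2, 0.5]
opening: 0.0348
[(np.float64(90.42904828010691), np.float64(906.0)), (np.float64(91.87805177922024), np.float64(1042.0))]
[(np.float64(94.05166490454187), np.float64(901.0)), (np.float64(93.98154285144398), np.float64(1043.0))]
273 ((0.5931714177131653, 0.226384237408638), 0.03014104627072811) [0.10626147 0.11027494]
507 ((0.5887875556945801, 0.2280523031949997), 0.03160109370946884) [0.10433254 0.10919334]
```

Both cameras agree: the beaker is upright and centred on the pan, and the needle and zero mark line up within about 1.5°.

```bash
python3 -m pendant '[[[0,0,0,0,0,0],[0,0,0,0,0,0],[0,0,0,0,0,0],[0,0,0,0,0,0]]]'; python3 -c "from plant import *; print(close_job())"
```

```text
clock: 17.88
tool_pos: [0.4433, -0.3836, 0.2205]
orientation: [180.0, -0.0, 175.1]
force: [-0.6, 0.3, 0.1]
opening: 0.0348
the job is handed in; nothing more can be done
None
```

I stood the steel beaker on the pan and released it. Once the needle was at rest, I turned the bezel about 73° clockwise by its lug, until the zero mark met the needle. The job was handed in at about 18 s with the arm well clear of everything; no verdict is reported.

**Last checks:**
- **Beaker:** it stands upright. The top camera puts its rim centre within about 1 mm of the pan's centre; the side camera's rougher fit is about 4 mm off. The allowance is 26 mm.
- **Zero mark:** it is within 1.5° of the needle, about 1 mm, against an allowance of 4 mm. The two dial-centre estimates I used differ slightly: one gives a 1.5° offset, the other 0.1°.
- **Needle:** its angle stayed the same from picture to picture, so it was at rest.
- **Jar and pot:** the largest shift measured was about 3 mm, which is within measurement noise.

No check failed. The one hitch was that the arm hid the pan from the top camera after I backed off, so I moved it farther away and measured the beaker again.

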